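Fit and hold a gearbox cover over its locating pin

TASK

Take the deep socket off the open gearbox case and leave it in the steel parts tray. Then pick up the cover by its rib, line its outline up with the case face (either way round), slide it over the locating pin until it drops on, and press it down against the spring until it is fully home, flush on the face. Do not let go: finish while still pressing the cover down flush, and leave the spanner, can and piston where they are.

Things in the scene. Friction and masses are not known exactly. Their poses are not given: they have to be found in the camera images.
- case_face (a point): Centre of the flat upper face of the gearbox case, 90 mm above the bench, z up. The case is grey ribbed metal fixed to the bench; its level face is 136 mm (x) by 100 mm (y). The fixed locating pin stands here.
- pin_tip (a point): Top of the steel locating pin, 13 mm straight above case_face. Pin 12 mm diameter, its top 3 mm tapered to 6 mm diameter.
- thrust_disc (a joint): Steel spring disc round the pin, 40 mm diameter: 0 = standing 5 mm above the face, 0.005 m = pushed level with the face. It starts to give at 5 N and is level at 11 N, so the cover's weight alone does not push it down and the cover springs up again if let go.
- cover_hole (a point): Centre of the underside of the loose cast aluminium cover (about 0.35 kg, lying underside down on the bench): x along its 130 mm length, y along its 96 mm width, z up. Plate 15 mm thick. Here is the blind round hole for the pin, 15 mm diameter, 15 mm deep, unseen from above. Fitted, this point meets case_face and cover x lies along case x, either way round.
- cover_rib (a point): Centre of the cover's upright grip rib, 40 mm straight above cover_hole and 25 mm above the plate's top. The rib is a block 50 mm long (cover x), 22 mm thick (cover y), 50 mm tall, standing on the middle of the plate; its top is 65 mm above the underside.
- socket_mid (a point): Centre, half-way up, of the deep socket: a loose plain steel cylinder 26 mm diameter, 60 mm tall, about 0.15 kg, standing upright on the case face beside the pin, where it is in the cover's way.
- tray: Open steel parts tray fixed to the bench, 130 mm (its x) by 170 mm (its y), 30 mm high, walls and floor 3 mm. Origin: centre of its underside, on the bench, z up. It lies to one side of the case and the cover to the other; which side varies.
- spanner: Bystander: steel spanner 170 mm long lying on the bench beyond the work. Leave alone. Origin under its middle, x along it.
- can: Bystander: upright closed can, 70 mm diameter, 80 mm tall, beyond the work. Leave alone. Origin at its underside centre.
- piston: Bystander: aluminium piston standing on the bench beyond the work, 52 mm diameter, 54 mm tall. Leave alone. Origin at its underside centre.

How it is judged:
On the way, in this order (a step that is already met when the one before it is completed fails the run):
1. the socket lies or stands in the tray, let go (x of socket_mid in the frame of tray between -0.066 and 0.066 m and y of socket_mid in the frame of tray between -0.086 and 0.086 m and height (world z) of socket_mid below 0.045 m and contact force between the fingers and socket below 0.1 N and linear speed of socket below 0.05 m/s), for 0.2 s.
2. the cover has dropped onto the pin, lined up with the case (horizontal distance between cover_hole and case_face below 0.0035 m and angle between the x axis of cover_hole and the x axis of case_face, either way round below 0.15 rad and angle between cover_hole's own z axis and vertical below 0.08 rad and z of cover_hole in the frame of case_face below 0.009 m), for 0.1 s.
At the end, for the whole second after the job is handed in: Fingers still press on the cover (over 2 N): underside bears on the case, within 1.5 mm of its face, hole within 3.5 mm of the pin axis, lined up within 0.15 rad either way round, at rest; socket let go in the tray, its centre below 45 mm (x of socket_mid in the frame of tray between -0.066 and 0.066 m and y of socket_mid in the frame of tray between -0.086 and 0.086 m and height (world z) of socket_mid below 0.045 m and contact force between the fingers and socket below 0.1 N and horizontal distance between cover_hole and case_face below 0.0035 m and angle between the x axis of cover_hole and the x axis of case_face, either way round below 0.15 rad and angle between cover_hole's own z axis and vertical below 0.08 rad and z of cover_hole in the frame of case_face below 0.0015 m and contact force between the fingers and cover above 2 N and contact force between cover and case above 1 N and linear speed of cover below 0.02 m/s); the arm keeps its last pose, push and grip.
It fails at once if the spanner is moved more than 20 mm (distance of spanner from where it was at the start of the episode above 0.02 m).
It fails at once if the can is moved more than 20 mm (distance of can from where it was at the start of the episode above 0.02 m).
It fails at once if the piston is moved more than 20 mm (distance of piston from where it was at the start of the episode above 0.02 m).
It also fails if it takes over 54 s, if anything falls off the work surface, if the arm or the gripper's body presses on something with over 40 N, if the wrist force passes 120 N, or if a joint passes its speed limit or range.

ROBOT

A 7-joint arm with a two-finger parallel gripper is mounted at the origin on the work surface. World frame = base frame: x ahead of the robot, y to its left, z up, the work surface at z = 0. Lengths are in m, angles in rad, forces in N, time in s.
With the tool pointing down it reaches from about 0.4 to 0.85 m from the base axis. Payload 10.4 kg.
Tool frame: the origin (TCP) lies midway between the tips of the shut fingers; the grasp point (between the pads) lies 19 mm behind it; z points along the fingers, y is the line along which they close (so a half turn about z gives the same grasp; the last joint's range is limited). The gripper opens to 87 mm and grips with 3 to 60 N. Pads are 19 mm wide; open, the fingers measure 117 mm over their backs; the gripper's body (75 mm by 190 mm) begins 51 mm behind the grasp point.
Start: joints at [1.27, 0.332, -0.065, 1.46, 0.022, 1.35, -0.088], TCP at [0.171, -0.601, 0.223] pointing down, gripper open.
Joint ranges: [-2.6, 2.6], [-0.5, 2.12], [-1.47, 1.34], [0.16, 2.42], [-1.27, 4.41], [0.06, 2.06], [-2.6, 2.6]. Speed limits (rad/s): [2.22, 2.22, 2.79, 2.79, 3.14, 3.14, 3.14].

INTERFACE

Orientations are given as a unit quaternion [x, y, z, w].
In Python, from bench import sensors, eyes, order gives the robot as it stands.
- The arm moves only by the tool arm_command, never from a script. Its argument "steps" is a list of rows, each an object with "rot": the turn, a rotation vector about the world's x, y, z in degrees, a list of three; "slide": the shift along the world's x, y, z in m, a list of three; "grip": the opening, from 0 (shut) to 1 (fully open). A call has exactly 8 rows; each row shifts and turns the commanded pose from where the row before left it; what a row does not reach is not made up. A row lasts 1/8 s, in which the tool goes at most 62.5 mm and 10.7 degrees, less where a joint would pass 70% of its speed; a pose out of reach is approached as far as the arm can. A call with a gripper value outside its range is refused whole. The fingers move at their own pace and stop on an object; "newtons" is the grip in N (left out, the last holds). Time passes only in rows, so rows that do not move let the fingers close, or fill a call up. It gives the time, the measured TCP pose, the force, the opening and the grip force at its end, in the units of the state.
- sensors.read_state(): the state, without advancing time (a new reading comes with each control period).
- eyes.camera(name): name is "scene" or "top" or "wrist"; returns a dict with "pixels" (480x640x3 uint8, red, green, blue), "intrinsics" (3x3 intrinsics, pixels), "pose" (4x4, takes a point from camera to world coordinates). Camera axes: x right, y down, z forward; pixel columns grow to the right and rows downward; lengths in m; the calibration is good to about 2 mm. A picture is of the moment at which its call begins. There is no depth.
- order.close_job(): hands the job in; it is judged then, once.
Trained networks look in a picture, given as the dict that the camera call returned (one of the last four; its "shot" number tells which), for a name from the list of things; names that differ only in an ending like _2 or _b are one class to them, and where a whole thing is asked for, a point or a joint stands for the part that bears it (a point fixed in the world has none). Each returns a list of dicts, best first, with "conf" (0 to 1); they miss things now and then, are a little off and sometimes report something else, mostly with a low value. They report only what shows in the picture. A call takes as long as a camera call.
- eyes.look_for(name, picture): "bbox" ([left, top, right, bottom] in pixels, round what is visible of it).
The state is a dict: "time": time; "joint_positions": joint angles; "joint_vel": joint speeds; "joint_torque": joint torques, N m; "ee_pos": TCP position; "eef_rot": TCP orientation; "ft_force": force on the tool from outside, world axes, zero at the start; "torque": the same for the moment, N m; "width": finger opening in m; "grip_force": force on a finger pad.
Only numpy, scipy, OpenCV 4.12 (cv2) and the standard library are available. Lean on these libraries where they do the work, as an engineer would, in place of code of your own. Each camera call takes 0.05 s, during which the arm holds its last target. There are 200 camera calls.

## Working session

There is one attempt and no reset: what is moved stays moved. The work goes in short steps, Python scripts to look and compute and a tool call to move; the robot and the scene stay as the last step left them, time stands still between calls to the robot, and variables do not carry over. Pictures are saved under pics/ and viewed, at most 10 in all, crops included, and the job is handed in when it is done.

Besides the shell and the picture viewer there is one more tool, called after "Emit:" as a command line: name --argument value ..., lists and objects as JSON in quotes. arm_command: Moves the arm, as the interface text tells. Its arguments: {"type":"object","properties":{"steps":{"type":"array","items":{"type":"object","properties":{"rot":{"type":"array","items":{"type":"number"}},"slide":{"type":"array","items":{"type":"number"}},"grip":{"type":"number"}}}},"newtons":{"type":"number"}},"required":["steps"]}

```bash
mkdir -p pics; cat > h.py <<'E'
import numpy as np, cv2
from bench import sensors, eyes, order
def ray(p,uv,z):
    K=np.array(p["intrinsics"]);T=np.array(p["pose"])
    d=T[:3,:3]@np.linalg.solve(K,[uv[0],uv[1],1.]);o=T[:3,3]
    return o+d*(z-o[2])/d[2]
def proj(p,X):
    K=np.array(p["intrinsics"]);T=np.array(p["pose"])
    c=T[:3,:3].T@(np.array(X)-T[:3,3]);u=K@c;return u[:2]/u[2]
def save(p,n): cv2.imwrite(f"pics/{n}.png",cv2.cvtColor(np.asarray(p["pixels"]),cv2.COLOR_RGB2BGR))
E
python3 - <<'E'
from h import *
s=sensors.read_state();print(s)
for c in("top","scene"):
    p=eyes.camera(c);save(p,c+"0");print(c,np.round(p["pose"],3).tolist(),np.round(p["intrinsics"],1).tolist())
    for n in("case_face","pin_tip","thrust_disc","cover_hole","cover_rib","socket_mid","tray","spanner","can","piston"):
        try:r=eyes.look_for(n,p)
        except Exception as e:r=[];print(n,e)
        print(n,[(np.round(x["bbox"]).tolist(),round(x["conf"],2)) for x in r[:2]])
E
```

```text
{'time': 0.0, 'joint_positions': array([ 1.27039023,  0.33289646, -0.0647099 ,  1.46093443,  0.02161188,
        1.34988858, -0.08849775]), 'joint_vel': array([ 0.0005489 , -0.00024786, -0.00037192,  0.00095593,  0.00044816,
        0.00070838, -0.0003836 ]), 'joint_torque': array([ 1.37033890e-03, -6.23238587e+01,  2.55808281e-02, -3.89894807e+01,
       -6.12943433e-02,  3.96758784e-02,  1.03778548e-04]), 'ee_pos': array([ 0.17129579, -0.60067075,  0.2217419 ]), 'eef_rot': array([ 9.90365792e-01,  1.38474134e-01, -1.35354658e-04, -7.02465445e-04]), 'ft_force': array([-0.23243552,  0.54037724,  0.19021449]), 'torque': array([ 0.00785567,  0.01678291, -0.01939796]), 'grip_force': 0.0, 'width': 0.08701443633084834}
top [[-0.003, -0.996, 0.088, 0.512], [-1.0, 0.003, -0.002, 0.012], [0.001, -0.088, -0.996, 1.207], [0.0, 0.0, 0.0, 1.0]] [[550.9, 0.0, 325.9], [0.0, 550.9, 231.9], [0.0, 0.0, 1.0]]
case_face [([303.0, 251.0, 351.0, 324.0], 0.66), ([319.0, 274.0, 333.0, 295.0], 0.34)]
pin_tip [([303.0, 254.0, 351.0, 321.0], 0.55), ([252.0, 156.0, 284.0, 192.0], 0.22)]
thrust_disc [([317.0, 2
[... 393 characters left out ...]
)]
scene [[0.633, 0.508, -0.584, 1.073], [0.774, -0.395, 0.495, -0.409], [0.021, -0.765, -0.643, 0.625], [0.0, 0.0, 0.0, 1.0]] [[497.5, 0.0, 317.9], [0.0, 497.5, 233.5], [0.0, 0.0, 1.0]]
case_face [([250.0, 183.0, 338.0, 276.0], 0.98)]
pin_tip [([248.0, 181.0, 339.0, 275.0], 0.65)]
thrust_disc [([282.0, 197.0, 301.0, 213.0], 0.74)]
cover_hole [([143.0, 289.0, 220.0, 373.0], 0.72)]
cover_rib [([140.0, 286.0, 219.0, 369.0], 0.91)]
socket_mid [([313.0, 181.0, 331.0, 220.0], 0.67)]
tray [([361.0, 162.0, 457.0, 224.0], 0.59)]
spanner [([264.0, 319.0, 356.0, 400.0], 0.98), ([249.0, 183.0, 335.0, 271.0], 0.39)]
can [([413.0, 239.0, 461.0, 302.0], 0.79)]
piston [([435.0, 218.0, 466.0, 248.0], 0.87)]
```

```bash
python3 - <<'E'
from h import *
a=cv2.imread("pics/top0.png")[140:340,130:490];cv2.imwrite("pics/topc.png",cv2.resize(a,(792,440),interpolation=cv2.INTER_CUBIC))
a=cv2.imread("pics/scene0.png")[150:410,120:480];cv2.imwrite("pics/scenec.png",cv2.resize(a,(792,572),interpolation=cv2.INTER_CUBIC))
p={"intrinsics":[[550.9,0,325.9],[0,550.9,231.9],[0,0,1]],"pose":[[-0.003,-0.996,0.088,0.512],[-1,0.003,-0.002,0.012],[0.001,-0.088,-0.996,1.207],[0,0,0,1]]}
for n,uv,z in(("disc",(325.5,286),.095),("socktop",(311,262),.15),("cover",(446.5,261.5),.015),("tray",(190,270),.03)):print(n,ray(p,uv,z))
E
```

```text
disc [0.50114396 0.01091604 0.095     ]
socktop [0.54755086 0.03862533 0.15      ]
cover [ 0.55230235 -0.25100399  0.015     ]
tray [0.53531746 0.29957026 0.03      ]
```

View pics/topc.png

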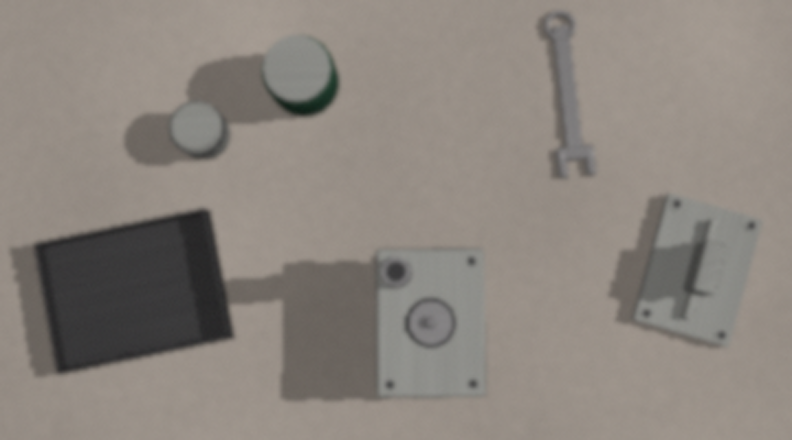

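View pics/scenec.png

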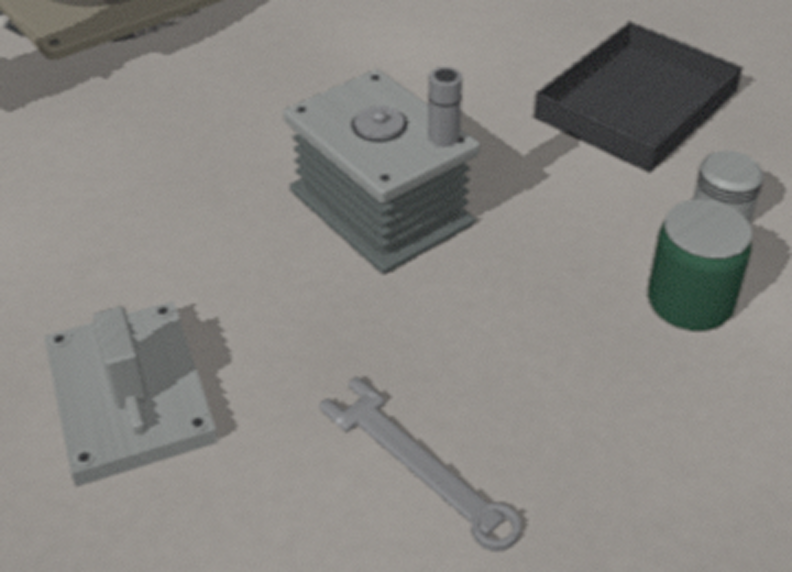

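The top view shows the case at crop (432,322), socket at (396,271), tray to the left (135,290), and cover to the right (700,270), yawed about -14°. The gripper path over these is clear. Moving towards the socket.

Emit:
arm_command --steps '[{"slide":[0.03,0.05,0.005],"rot":[0,0,-2],"grip":1},{"slide":[0.03,0.05,0.005],"rot":[0,0,-2],"grip":1},{"slide":[0.03,0.05,0.005],"rot":[0,0,-2],"grip":1},{"slide":[0.03,0.05,0.005],"rot":[0,0,-2],"grip":1},{"slide":[0.03,0.05,0.005],"rot":[0,0,-2],"grip":1},{"slide":[0.03,0.05,0],"rot":[0,0,-2],"grip":1},{"slide":[0.03,0.05,0],"rot":[0,0,-2],"grip":1},{"slide":[0.03,0.05,0],"rot":[0,0,-2],"grip":1}]' --newtons 20

```text
time: 2.1
ee_pos: [0.4122, -0.1994, 0.2479]
eef_rot: [1.0, -0.001, 0.0, 0.0]
ft_force: [0.7, -0.6, 0.8]
width: 0.087
grip_force: 0.0
```

Emit:
arm_command --steps '[{"slide":[0.025,0.05,0.005],"grip":1},{"slide":[0.025,0.05,0],"grip":1},{"slide":[0.025,0.05,0],"grip":1},{"slide":[0.025,0.05,0],"grip":1},{"slide":[0.01,0.03,0],"grip":1},{"slide":[0,0,0],"grip":1},{"slide":[0,0,0],"grip":1},{"slide":[0,0,0],"grip":1}]'

```text
schema error: expected keys rot, slide, grip
```

```bash
python3 - <<'E'
from h import *
s=sensors.read_state();print(s["time"],s["ee_pos"],s["eef_rot"],s["joint_positions"])
p=eyes.camera("wrist");save(p,"w1");print(np.round(p["pose"],3).tolist())
for n,z in(("socket_mid",.15),("thrust_disc",.095),("case_face",.09)):
    for r in eyes.look_for(n,p)[:1]:
        b=r["bbox"];print(n,np.round(b),r["conf"],ray(p,((b[0]+b[2])/2,(b[1]+b[3])/2),z))
E
```

```text
2.1 [ 0.41215261 -0.19937289  0.24792362] [ 9.99998886e-01 -1.38972096e-03  3.55609519e-04  4.12357113e-04] [ 0.81596933 -0.03177571 -0.45074978  1.8197518  -0.01365648  1.34950629
 -1.20517365]
[[-0.002, -0.967, -0.255, 0.482], [-1.0, 0.003, -0.001, -0.199], [0.002, 0.255, -0.967, 0.41], [0.0, 0.0, 0.0, 1.0]]
thrust_disc [  0.  78.  56. 135.] 0.61 [0.49888965 0.00885087 0.095     ]
case_face [  1.   3. 151. 196.] 0.56 [ 0.50399638 -0.02375855  0.09      ]
```

View pics/w1.png

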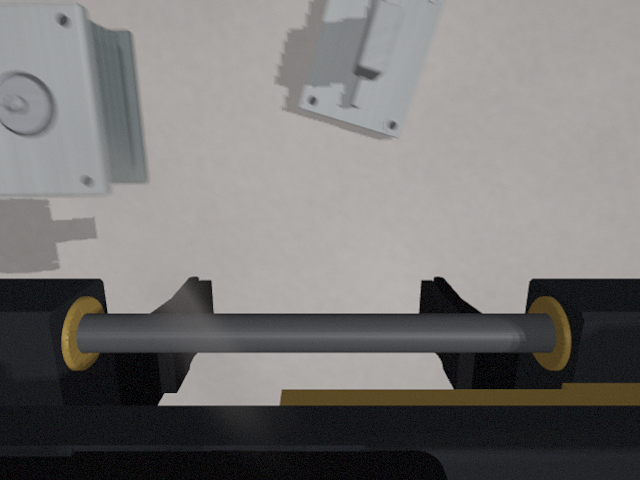

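The wrist view shows the case corner (disc at about (22,103)) and the cover at (365,60). The second call was refused because it lacked rot, so I'm resending it.

Emit:
arm_command --steps '[{"slide":[0.02,0.05,0],"rot":[0,0,0],"grip":1},{"slide":[0.02,0.05,0],"rot":[0,0,0],"grip":1},{"slide":[0.02,0.05,0],"rot":[0,0,0],"grip":1},{"slide":[0.015,0.05,0],"rot":[0,0,0],"grip":1},{"slide":[0.015,0.03,0],"rot":[0,0,0],"grip":1},{"slide":[0,0,0],"rot":[0,0,0],"grip":1},{"slide":[0,0,0],"rot":[0,0,0],"grip":1},{"slide":[0,0,0],"rot":[0,0,0],"grip":1}]'

```text
time: 3.3
ee_pos: [0.5013, 0.0271, 0.2475]
eef_rot: [1.0, -0.002, -0.0, 0.0]
ft_force: [0.3, -0.4, 0.5]
width: 0.087
grip_force: 0.0
```

```bash
python3 - <<'E'
from h import *
s=sensors.read_state();print(s["time"],s["ee_pos"],s["eef_rot"],s["joint_positions"])
p=eyes.camera("wrist");save(p,"w2")
for n,z in(("socket_mid",.15),("thrust_disc",.095),("case_face",.09)):
    for r in eyes.look_for(n,p)[:1]:
        b=r["bbox"];print(n,np.round(b),r["conf"],ray(p,((b[0]+b[2])/2,(b[1]+b[3])/2),z))
E
```

```text
3.3 [0.50126274 0.02707496 0.2475195 ] [ 9.99997750e-01 -2.08830842e-03 -7.37361188e-05  3.65631126e-04] [ 0.53502015  0.09914637 -0.71694696  1.70958265  0.06730109  1.35791238
 -1.76872014]
socket_mid [268. 150. 312. 195.] 0.57 [0.54531017 0.04318276 0.15      ]
thrust_disc [309. 199. 362. 250.] 0.98 [0.49987929 0.01207241 0.095     ]
case_face [268. 130. 401. 303.] 0.6 [0.50538478 0.01286279 0.09      ]
```

View pics/w2.png

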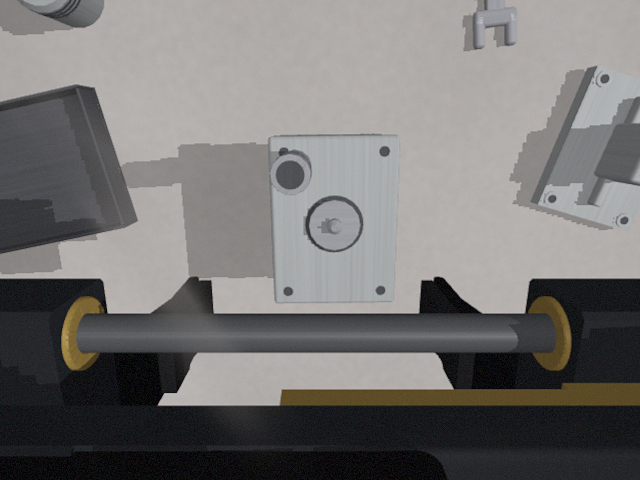

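Wrist view: socket mouth at (291,173), pin at (335,226), and the case upright in the picture (yaw ≈ 0). Descending on the socket.

Emit:
arm_command --steps '[{"slide":[0.025,0.01,0],"rot":[0,0,0],"grip":1},{"slide":[0.02,0.005,-0.03],"rot":[0,0,0],"grip":1},{"slide":[0,0,-0.05],"rot":[0,0,0],"grip":1},{"slide":[0,0,-0.045],"rot":[0,0,0],"grip":1},{"slide":[0,0,-0.011],"rot":[0,0,0],"grip":1},{"slide":[0,0,0],"rot":[0,0,0],"grip":0},{"slide":[0,0,0],"rot":[0,0,0],"grip":0},{"slide":[0,0,0],"rot":[0,0,0],"grip":0}]' --newtons 25

```text
time: 4.5
ee_pos: [0.5473, 0.044, 0.1131]
eef_rot: [1.0, -0.001, 0.001, 0.0]
ft_force: [0.4, 0.8, 0.4]
width: 0.0645
grip_force: 0.0
```

Emit:
arm_command --steps '[{"slide":[0,0,0],"rot":[0,0,0],"grip":0},{"slide":[0,0,0],"rot":[0,0,0],"grip":0},{"slide":[0,0,0.01],"rot":[0,0,0],"grip":0},{"slide":[0,0,0.02],"rot":[0,0,0],"grip":0},{"slide":[0,0,0.02],"rot":[0,0,0],"grip":0},{"slide":[0,0,0],"rot":[0,0,0],"grip":0},{"slide":[0,0,0],"rot":[0,0,0],"grip":0},{"slide":[0,0,0],"rot":[0,0,0],"grip":0}]'

```text
time: 5.5
ee_pos: [0.546, 0.0438, 0.1608]
eef_rot: [1.0, -0.001, -0.001, 0.0]
ft_force: [0.0, -0.0, -0.5]
width: 0.0237
grip_force: 25.0
```

```bash
python3 - <<'E'
from h import *
p=eyes.camera("scene");save(p,"s3")
a=cv2.imread("pics/s3.png")[40:280,180:500];cv2.imwrite("pics/s3c.png",cv2.resize(a,(800,600),interpolation=cv2.INTER_CUBIC))
s=sensors.read_state();print(s["ft_force"],s["width"])
for r in eyes.look_for("socket_mid",p)[:2]:print(r, proj(p,(.546,.044,.17)), proj(p,(.546,.044,.12)))
E
```

```text
[ 0.04376987  0.08062949 -1.51788243] 0.023628961980283778
{'bbox': [313.2, 172.7, 331.0, 210.2], 'conf': 0.71} [322.78339182 174.01581345] [322.00463099 198.46229216]
```

View pics/s3c.png

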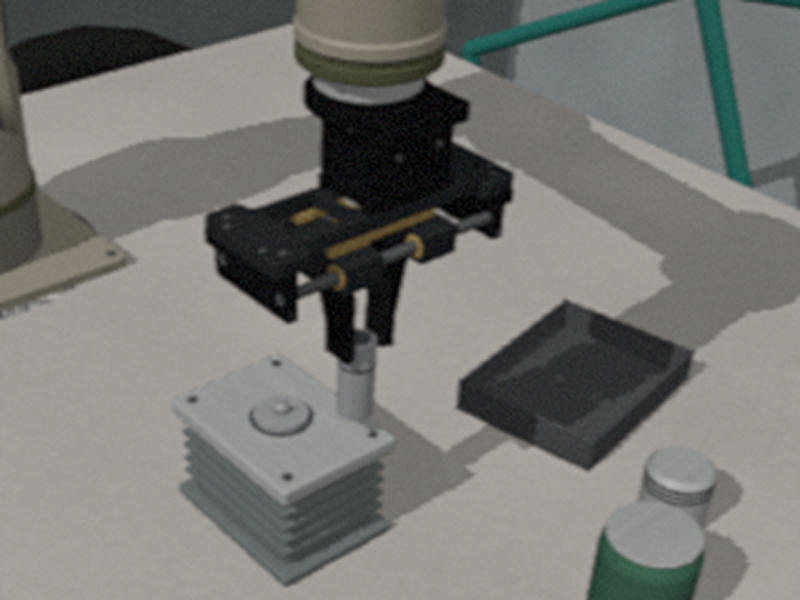

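Scene view: the socket (crop 357,375) is clear of the case, held by its top about 20 mm up, with the weight reading -1.5 N. Carrying it to the tray.

Emit:
arm_command --steps '[{"slide":[0,0.015,0.015],"rot":[0,0,0],"grip":0},{"slide":[0,0.04,0.01],"rot":[0,0,0],"grip":0},{"slide":[-0.002,0.05,0],"rot":[0,0,2],"grip":0},{"slide":[-0.003,0.055,0],"rot":[0,0,2],"grip":0},{"slide":[-0.003,0.055,0],"rot":[0,0,2],"grip":0},{"slide":[-0.003,0.035,-0.02],"rot":[0,0,2],"grip":0},{"slide":[0,0.006,-0.045],"rot":[0,0,2],"grip":0},{"slide":[0,0,-0.045],"rot":[0,0,0],"grip":0}]'

```text
time: 6.6
ee_pos: [0.535, 0.3026, 0.0766]
eef_rot: [0.996, 0.088, 0.001, -0.001]
ft_force: [0.1, 0.4, -1.2]
width: 0.0239
grip_force: 25.0
```

Emit:
arm_command --steps '[{"slide":[0,0,-0.01],"rot":[0,0,0],"grip":0},{"slide":[0,0,0],"rot":[0,0,0],"grip":0},{"slide":[0,0,0],"rot":[0,0,0],"grip":0},{"slide":[0,0,0],"rot":[0,0,0],"grip":0},{"slide":[0,0,0],"rot":[0,0,0],"grip":0},{"slide":[0,0,0],"rot":[0,0,0],"grip":0},{"slide":[0,0,0],"rot":[0,0,0],"grip":0},{"slide":[0,0,0],"rot":[0,0,0],"grip":0}]'

```text
time: 7.6
ee_pos: [0.5354, 0.2999, 0.0666]
eef_rot: [0.996, 0.086, -0.0, 0.0]
ft_force: [1.2, 0.6, -2.1]
width: 0.0238
grip_force: 25.0
```

```bash
python3 - <<'E'
from h import *
p=eyes.camera("scene");save(p,"s4")
a=cv2.imread("pics/s4.png")[100:260,320:533];cv2.imwrite("pics/s4c.png",cv2.resize(a,(640,480),interpolation=cv2.INTER_CUBIC))
s=sensors.read_state();print(s["ft_force"],s["width"],s["ee_pos"])
for r in eyes.look_for("socket_mid",p)[:2]:print(r, proj(p,(.535,.3,.063)), proj(p,(.535,.3,.003)))
E
```

```text
[ 0.19893352  0.1107855  -1.45965433] 0.023333044960112414 [0.53540048 0.29991701 0.06654156]
{'bbox': [403.3, 167.3, 421.4, 198.5], 'conf': 0.49} [413.40082237 173.68590857] [409.36622112 197.29671079]
{'bbox': [139.0, 287.1, 219.7, 370.9], 'conf': 0.38} [413.40082237 173.68590857] [409.36622112 197.29671079]
```

View pics/s4c.png

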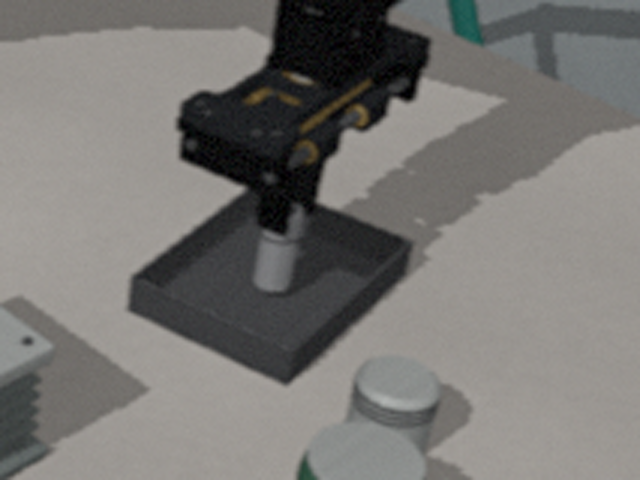

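The socket hangs inside the tray (crop 275,265), a few mm above the floor. Lowering it and releasing.

Emit:
arm_command --steps '[{"slide":[0,0,-0.004],"rot":[0,0,0],"grip":0},{"slide":[0,0,-0.002],"rot":[0,0,0],"grip":0},{"slide":[0,0,0],"rot":[0,0,0],"grip":0},{"slide":[0,0,0],"rot":[0,0,0],"grip":1},{"slide":[0,0,0],"rot":[0,0,0],"grip":1},{"slide":[0,0,0],"rot":[0,0,0],"grip":1},{"slide":[0,0,0],"rot":[0,0,0],"grip":1},{"slide":[0,0,0],"rot":[0,0,0],"grip":1}]'

```text
time: 8.7
ee_pos: [0.5355, 0.2999, 0.0606]
eef_rot: [0.996, 0.086, 0.0, 0.0]
ft_force: [-0.8, -0.5, 0.7]
width: 0.0662
grip_force: 0.0
```

Emit:
arm_command --steps '[{"slide":[0,0,0.02],"rot":[0,0,0],"grip":1},{"slide":[0,0,0.05],"rot":[0,0,0],"grip":1},{"slide":[0,0,0.06],"rot":[0,0,0],"grip":1},{"slide":[-0.01,-0.04,0.04],"rot":[0,0,0],"grip":1},{"slide":[-0.01,-0.06,0],"rot":[0,0,0],"grip":1},{"slide":[-0.01,-0.06,0],"rot":[0,0,-2],"grip":1},{"slide":[-0.005,-0.06,0],"rot":[0,0,-2],"grip":1},{"slide":[0,-0.06,0],"rot":[0,0,-2],"grip":1}]'

```text
time: 9.7
ee_pos: [0.5, 0.0184, 0.2323]
eef_rot: [0.999, 0.034, 0.001, 0.001]
ft_force: [-0.0, 0.2, 0.0]
width: 0.0869
grip_force: 0.0
```

```bash
python3 - <<'E'
from h import *
s=sensors.read_state();print(s["time"],s["ee_pos"],s["width"])
p=eyes.camera("scene");save(p,"s5")
for n in("socket_mid","tray"):print([(n,np.round(r["bbox"]),r["conf"]) for r in eyes.look_for(n,p)[:2]])
p=eyes.camera("wrist");save(p,"w5")
for n,z in(("thrust_disc",.095),("case_face",.09),("cover_hole",.015)):
    for r in eyes.look_for(n,p)[:1]:
        b=r["bbox"];print(n,np.round(b),r["conf"],ray(p,((b[0]+b[2])/2,(b[1]+b[3])/2),z))
E
```

```text
9.7 [0.50003284 0.01842583 0.23232363] 0.08690494027765684
[('socket_mid', array([404., 169., 420., 203.]), 0.63)]
[('tray', array([364., 160., 458., 227.]), 0.96), ('tray', array([248., 184., 337., 275.]), 0.7)]
thrust_disc [293. 202. 349. 253.] 0.96 [0.50091981 0.01310695 0.095     ]
case_face [253. 130. 395. 312.] 0.8 [0.50486194 0.01082172 0.09      ]
cover_hole [527.  80. 640. 255.] 0.74 [ 0.55277856 -0.22248647  0.015     ]
```

Emit:
arm_command --steps '[{"slide":[0,-0.05,0.005],"rot":[0,0,-3],"grip":1},{"slide":[0,-0.06,0],"rot":[0,0,-3],"grip":1},{"slide":[0,-0.06,0],"rot":[0,0,-3],"grip":1},{"slide":[0,-0.06,0],"rot":[0,0,-3],"grip":1},{"slide":[0,-0.02,0],"rot":[0,0,-3],"grip":1},{"slide":[0,0,0],"rot":[0,0,-3],"grip":1},{"slide":[0,0,0],"rot":[0,0,0],"grip":1},{"slide":[0,0,0],"rot":[0,0,0],"grip":1}]'

```text
time: 11.05
ee_pos: [0.501, -0.2287, 0.2357]
eef_rot: [0.993, -0.121, 0.0, -0.0]
ft_force: [-0.1, 0.2, 0.1]
width: 0.0869
grip_force: 0.0
```

```bash
python3 - <<'E'
from h import *
from scipy.spatial.transform import Rotation as R
s=sensors.read_state();print(s["time"],s["ee_pos"],R.from_quat(s["eef_rot"]).as_matrix()[:,0])
p=eyes.camera("wrist");save(p,"w6");print(np.round(p["pose"],4).tolist())
for n,z in(("cover_hole",.015),("cover_rib",.015)):
    for r in eyes.look_for(n,p)[:1]:
        b=r["bbox"];print(n,np.round(b),r["conf"],ray(p,((b[0]+b[2])/2,(b[1]+b[3])/2),z))
import pickle;pickle.dump(p,open("w6.pkl","wb"))
E
```

```text
11.05 [ 0.50096638 -0.22866535  0.23574681] [ 9.70755143e-01 -2.40071648e-01  2.37210149e-04]
[[-0.2396, -0.9386, -0.2483, 0.5685], [-0.9709, 0.2319, 0.0606, -0.2447], [0.0007, 0.2556, -0.9668, 0.3975], [0.0, 0.0, 0.0, 1.0]]
cover_hole [271.  71. 385. 226.] 0.85 [ 0.55032464 -0.25168006  0.015     ]
cover_rib [272.  69. 387. 222.] 0.85 [ 0.5527168  -0.25391703  0.015     ]
```

View pics/w6.png

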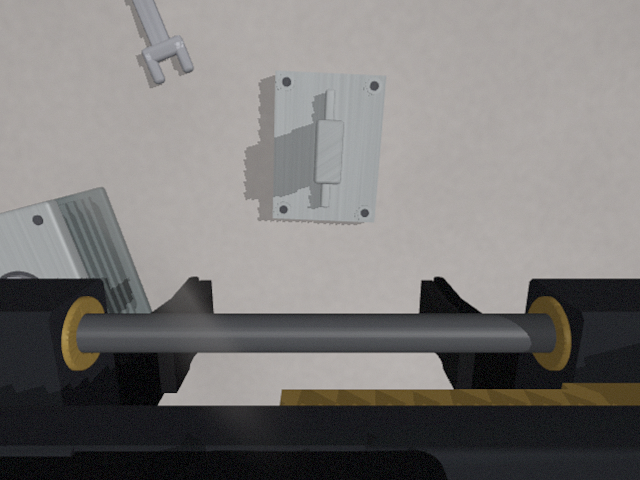

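View pics/w5.png

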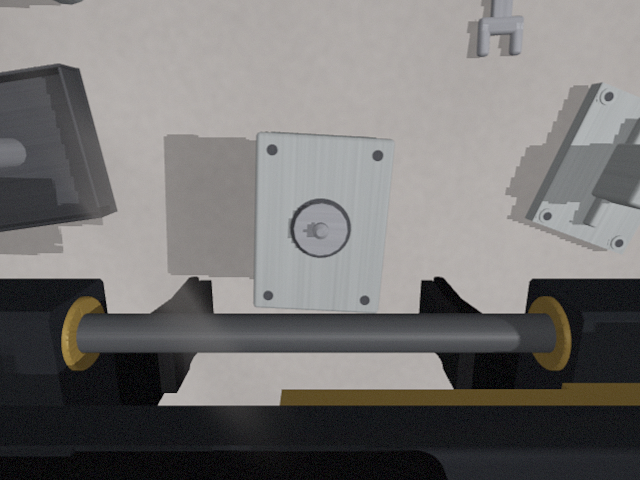

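w6 shows the cover's screws at (286,82), (374,86), (283,209) and (364,213), with the rib at (329,150). w5 shows the case's screws at (272,149), (377,155), (268,295) and (364,299), with the pin at (320,231).

```bash
python3 - <<'E'
from h import *
import pickle
from scipy.spatial.transform import Rotation as R
p=pickle.load(open("w6.pkl","rb"));K=np.array(p["intrinsics"])
s=sensors.read_state()
def M(q,t):
    m=np.eye(4);m[:3,:3]=R.from_quat(q).as_matrix();m[:3,3]=t;return m
def refine(f,pts):
    g=cv2.imread(f"pics/{f}.png",0);out=[]
    for u,v in pts:
        w=g[v-8:v+9,u-8:u+9].astype(float);t=np.percentile(w,60)
        m=np.clip(t-25-w,0,None);yy,xx=np.mgrid[v-8:v+9,u-8:u+9]
        out.append(((m*xx).sum()/m.sum(),(m*yy).sum()/m.sum()))
    return out
X=np.linalg.inv(M(s["eef_rot"],s["ee_pos"]))@p["pose"]
def rep(n,p,pts,z):
    P=np.array([ray(p,u,z) for u in pts])[:,:2]
    for d in(P[0]-P[2],P[1]-P[3]):print(n,"yaw",np.degrees(np.arctan2(d[1],d[0])),np.linalg.norm(d))
    d=P[0]-P[1];print("w",np.linalg.norm(d),"yaw",np.degrees(np.arctan2(d[1],d[0]))-90,"c",P.mean(0))
c=refine("w6",[(286,82),(374,86),(283,209),(364,213)]);print(np.round(c,1).tolist());rep("cover",p,c,.015)
print("rib top",ray(p,(329,152),.065))
q=np.array([.9994,.034,.001,.001]);q/=np.linalg.norm(q)
p5={"intrinsics":K,"pose":M(q,[.50003,.01843,.23232])@X}
c=refine("w5",[(272,149),(377,155),(268,295),(364,299)]);print(np.round(c,1).tolist());rep("case",p5,c,.09)
print("pin",ray(p5,(321,230),.103))
E
```

```text
[[286.2, 81.4], [373.9, 85.5], [283.1, 209.1], [364.3, 212.7]]
cover yaw -16.403125391765933 0.11231851247628238
cover yaw -16.405775278673403 0.11243866484730769
w 0.0762213427487623 yaw -16.342632927847163 c [ 0.54965057 -0.25051586]
rib top [ 0.5499221  -0.25099473  0.065     ]
[[271.7, 149.4], [377.3, 155.2], [267.7, 295.1], [364.3, 299.9]]
case yaw 0.8841202488923411 0.11214168431591906
case yaw 0.923818962104623 0.11216337998880349
w 0.07606406964827798 yaw 0.9133395269449096 c [0.49866942 0.0160319 ]
pin [0.5004137  0.01572132 0.103     ]
```

Emit:
arm_command --steps '[{"slide":[0.0245,-0.011,-0.03],"rot":[0,0,-1.5],"grip":1},{"slide":[0.0245,-0.011,-0.04],"rot":[0,0,-1],"grip":1},{"slide":[0,0,-0.05],"rot":[0,0,0],"grip":1},{"slide":[0,0,-0.05],"rot":[0,0,0],"grip":1},{"slide":[0,0,-0.03],"rot":[0,0,0],"grip":1},{"slide":[0,0,-0.012],"rot":[0,0,0],"grip":0.5},{"slide":[0,0,0],"rot":[0,0,0],"grip":0},{"slide":[0,0,0],"rot":[0,0,0],"grip":0}]' --newtons 50

```text
time: 12.2
ee_pos: [0.5505, -0.2524, 0.0252]
eef_rot: [0.99, -0.144, 0.001, 0.0]
ft_force: [-0.5, -0.8, 0.6]
width: 0.0643
grip_force: 0.0
```

Emit:
arm_command --steps '[{"slide":[0,0,0],"rot":[0,0,0],"grip":0},{"slide":[0,0,0],"rot":[0,0,0],"grip":0},{"slide":[0,0,0],"rot":[0,0,0],"grip":0},{"slide":[0,0,0],"rot":[0,0,0],"grip":0},{"slide":[0,0,0],"rot":[0,0,0],"grip":0},{"slide":[0,0,0],"rot":[0,0,0],"grip":0},{"slide":[0,0,0],"rot":[0,0,0],"grip":0},{"slide":[0,0,0],"rot":[0,0,0],"grip":0}]'

```text
time: 13.2
ee_pos: [0.5495, -0.2519, 0.0236]
eef_rot: [0.99, -0.144, 0.0, -0.0]
ft_force: [0.4, 1.8, 1.3]
width: 0.0214
grip_force: 50.0
```

```bash
python3 - <<'E'
from h import *
import pickle
from scipy.spatial.transform import Rotation as R
s=sensors.read_state();print(s["time"],s["ee_pos"],s["eef_rot"],s["width"],s["grip_force"],s["ft_force"])
p=pickle.load(open("w6.pkl","rb"));K=np.array(p["intrinsics"])
def M(q,t):
    m=np.eye(4);m[:3,:3]=R.from_quat(q).as_matrix();m[:3,3]=t;return m
X=np.linalg.inv(M([.99266,-.12094,.0001,-.0001]/np.linalg.norm([.99266,-.12094]),[.50097,-.22867,.23575]))@p["pose"]
p2={"intrinsics":K,"pose":M([.9999977,-.00208831,-.0000737,.0003656],[.50126,.02707,.24752])@X}
g=cv2.imread("pics/w2.png",0);P=[]
for u,v in[(384,151),(288,292),(380,290)]:
    w=g[v-8:v+9,u-8:u+9].astype(float);m=np.clip(np.percentile(w,60)-25-w,0,None);yy,xx=np.mgrid[v-8:v+9,u-8:u+9]
    c=((m*xx).sum()/m.sum(),(m*yy).sum()/m.sum());P.append(ray(p2,c,.09)[:2]);print(np.round(c,1))
P=np.array(P);d=P[0]-P[2];print("yaw",np.degrees(np.arctan2(d[1],d[0])),np.linalg.norm(d),"centre",(P[0]+P[1])/2)
print("pin",ray(p2,(335,226),.103))
E
```

```text
13.2 [ 0.54952359 -0.25186869  0.0236432 ] [ 9.89558753e-01 -1.44130041e-01  5.71663120e-05 -5.74994193e-05] 0.021408251356567414 49.99982818029821 [0.41872653 1.75207687 1.30446377]
[384.2 150.9]
[287.7 290.9]
[380.1 289.9]
yaw 0.4741750792088101 0.11197247108709568 centre [0.49907752 0.01311956]
pin [0.50045218 0.01283498 0.103     ]
```

Emit:
arm_command --steps '[{"slide":[0,0,0.015],"rot":[0,0,0],"grip":0},{"slide":[0,0,0.03],"rot":[0,0,0],"grip":0},{"slide":[0,0,0.04],"rot":[0,0,2],"grip":0},{"slide":[-0.005,0.02,0.035],"rot":[0,0,3],"grip":0},{"slide":[-0.01,0.045,0.01],"rot":[0,0,3],"grip":0},{"slide":[-0.01,0.05,0],"rot":[0,0,3],"grip":0},{"slide":[-0.01,0.05,0],"rot":[0,0,3],"grip":0},{"slide":[-0.01,0.045,0],"rot":[0,0,3],"grip":0}]'

```text
time: 14.2
ee_pos: [0.5038, -0.0405, 0.1543]
eef_rot: [1.0, 0.005, 0.0, 0.0]
ft_force: [0.4, -0.0, -2.7]
width: 0.0217
grip_force: 50.0
```

Emit:
arm_command --steps '[{"slide":[-0.005,0.035,0],"rot":[0,0,0],"grip":0},{"slide":[0,0.02,0],"rot":[0,0,0],"grip":0},{"slide":[0,0,0],"rot":[0,0,0],"grip":0},{"slide":[0,0,0],"rot":[0,0,0],"grip":0},{"slide":[0,0,0],"rot":[0,0,0],"grip":0},{"slide":[0,0,0],"rot":[0,0,0],"grip":0},{"slide":[0,0,0],"rot":[0,0,0],"grip":0},{"slide":[0,0,0],"rot":[0,0,0],"grip":0}]'

```text
time: 15.2
ee_pos: [0.4994, 0.0128, 0.1535]
eef_rot: [1.0, 0.004, -0.0, 0.0]
ft_force: [0.4, -0.1, -2.9]
width: 0.0217
grip_force: 50.0
```

```bash
python3 - <<'E'
from h import *
from scipy.spatial.transform import Rotation as R
s=sensors.read_state();print(s["time"],s["ee_pos"],s["width"],s["ft_force"]);m=R.from_quat(s["eef_rot"]).as_matrix();print(m)
p=eyes.camera("wrist");save(p,"w7");import pickle;pickle.dump(p,open("w7.pkl","wb"))
p=eyes.camera("top");save(p,"t7");pickle.dump(p,open("t7.pkl","wb"))
E
```

```text
15.2 [0.49939385 0.01282598 0.15353794] 0.02172058952408462 [ 0.4428895  -0.064051   -2.85744034]
[[ 9.99975048e-01  7.06376184e-03 -8.33863914e-05]
 [ 7.06375570e-03 -9.99975049e-01 -7.36922238e-05]
 [-8.39048551e-05  7.31013639e-05 -9.99999994e-01]]
```

View pics/w7.png

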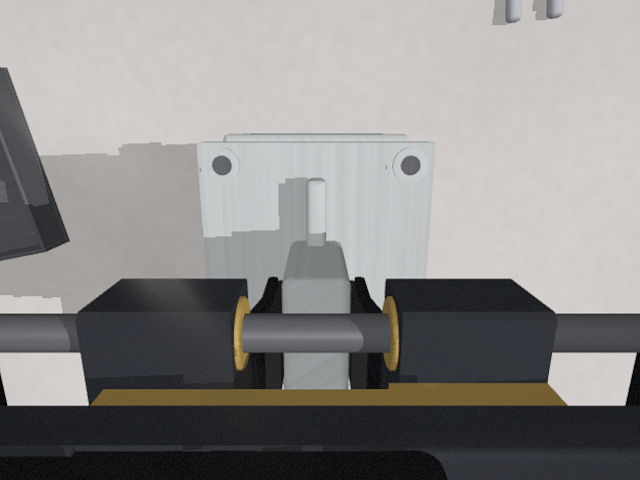

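The cover hangs level over the case, with its far screws at (222,165) and (410,165). Now computing the in-hand offset.

```bash
python3 - <<'E'
from h import *
import pickle
p=pickle.load(open("w7.pkl","rb"))
for z in(.143,.145,.147):
    a=ray(p,(222,165),z);b=ray(p,(410,165),z);d=a-b
    print(z,a,b,"w",np.linalg.norm(d),"yaw",np.degrees(np.arctan2(d[1],d[0]))-90,"centre",(a+b)[:2]/2-[.0561,0.0004])
E
```

```text
0.143 [0.55490832 0.05224652 0.143     ] [ 0.55548539 -0.02486457  0.143     ] w 0.07711325098309937 yaw 0.4287683525804198 centre [0.49909685 0.01329098]
0.145 [0.55507284 0.05180252 0.145     ] [ 0.55564321 -0.0244134   0.145     ] w 0.07621805514891658 yaw 0.4287683525804056 centre [0.49925802 0.01329456]
0.147 [0.55523736 0.05135852 0.147     ] [ 0.55580103 -0.02396223  0.147     ] w 0.0753228593147338 yaw 0.42876835258039137 centre [0.49941919 0.01329815]
```

Emit:
arm_command --steps '[{"slide":[0.0003,0,-0.015],"rot":[0,0,0],"grip":0},{"slide":[0,0,-0.008],"rot":[0,0,0],"grip":0},{"slide":[0,0,-0.004],"rot":[0,0,0],"grip":0},{"slide":[0,0,-0.003],"rot":[0,0,0],"grip":0},{"slide":[0,0,-0.002],"rot":[0,0,0],"grip":0},{"slide":[0,0,0],"rot":[0,0,0],"grip":0},{"slide":[0,0,0],"rot":[0,0,0],"grip":0},{"slide":[0,0,0],"rot":[0,0,0],"grip":0}]'

```text
time: 16.3
ee_pos: [0.4998, 0.0129, 0.1217]
eef_rot: [1.0, 0.004, 0.0, 0.0]
ft_force: [0.3, -0.1, -3.5]
width: 0.0218
grip_force: 50.0
```

The cover is over the pin with no side force. Pressing down.

Emit:
arm_command --steps '[{"slide":[0,0,-0.002],"rot":[0,0,0],"grip":0},{"slide":[0,0,-0.002],"rot":[0,0,0],"grip":0},{"slide":[0,0,-0.001],"rot":[0,0,0],"grip":0},{"slide":[0,0,-0.001],"rot":[0,0,0],"grip":0},{"slide":[0,0,-0.001],"rot":[0,0,0],"grip":0},{"slide":[0,0,-0.001],"rot":[0,0,0],"grip":0},{"slide":[0,0,0],"rot":[0,0,0],"grip":0},{"slide":[0,0,0],"rot":[0,0,0],"grip":0}]'

```text
time: 17.3
ee_pos: [0.4998, 0.0129, 0.1139]
eef_rot: [1.0, 0.004, 0.0, 0.0]
ft_force: [-3.0, -0.8, 6.3]
width: 0.0218
grip_force: 50.0
```

Emit:
arm_command --steps '[{"slide":[0,0,-0.0005],"rot":[0,0,0],"grip":0},{"slide":[0,0,-0.0005],"rot":[0,0,0],"grip":0},{"slide":[0,0,-0.0005],"rot":[0,0,0],"grip":0},{"slide":[0,0,-0.0005],"rot":[0,0,0],"grip":0},{"slide":[0,0,0],"rot":[0,0,0],"grip":0},{"slide":[0,0,0],"rot":[0,0,0],"grip":0},{"slide":[0,0,0],"rot":[0,0,0],"grip":0},{"slide":[0,0,0],"rot":[0,0,0],"grip":0}]'

```text
time: 18.3
ee_pos: [0.4998, 0.0129, 0.1135]
eef_rot: [1.0, 0.003, 0.0, 0.001]
ft_force: [-13.3, -2.5, 26.6]
width: 0.0219
grip_force: 50.0
```

Emit:
arm_command --steps '[{"slide":[-0.0005,0,0],"rot":[0,0,0],"grip":0},{"slide":[-0.0005,0,0],"rot":[0,0,0],"grip":0},{"slide":[0,0,0],"rot":[0,0,0],"grip":0},{"slide":[0,0,0],"rot":[0,0,0],"grip":0},{"slide":[0,0,0],"rot":[0,0,0],"grip":0},{"slide":[0,0,0],"rot":[0,0,0],"grip":0},{"slide":[0,0,0],"rot":[0,0,0],"grip":0},{"slide":[0,0,0],"rot":[0,0,0],"grip":0}]'

```text
time: 19.3
ee_pos: [0.4999, 0.0129, 0.1135]
eef_rot: [1.0, 0.003, 0.001, 0.0]
ft_force: [-6.7, -1.3, 21.6]
width: 0.0216
grip_force: 50.0
```

```bash
python3 - <<'E'
from h import *
s=sensors.read_state();print(s["time"],s["ee_pos"],s["eef_rot"],s["ft_force"],s["torque"],s["joint_vel"])
p=eyes.camera("scene");save(p,"s8")
a=cv2.imread("pics/s8.png")[130:290,230:443];cv2.imwrite("pics/s8c.png",cv2.resize(a,(800,600),interpolation=cv2.INTER_CUBIC))
print([(np.round(r["bbox"]),r["conf"]) for r in eyes.look_for("socket_mid",p)[:1]])
E
```

```text
19.3 [0.49986961 0.01289332 0.11353206] [9.99993084e-01 3.48571204e-03 1.22634218e-03 4.22000486e-04] [-6.69457017 -1.3134269  21.59178557] [-0.07312951  1.73662967  0.02088738] [ 1.72381556e-06  1.03215619e-03  5.97862300e-04 -3.41955255e-05
 -1.11856267e-04  4.59926391e-04  1.90998829e-03]
[(array([404., 172., 419., 201.]), 0.82)]
```

View pics/s8c.png

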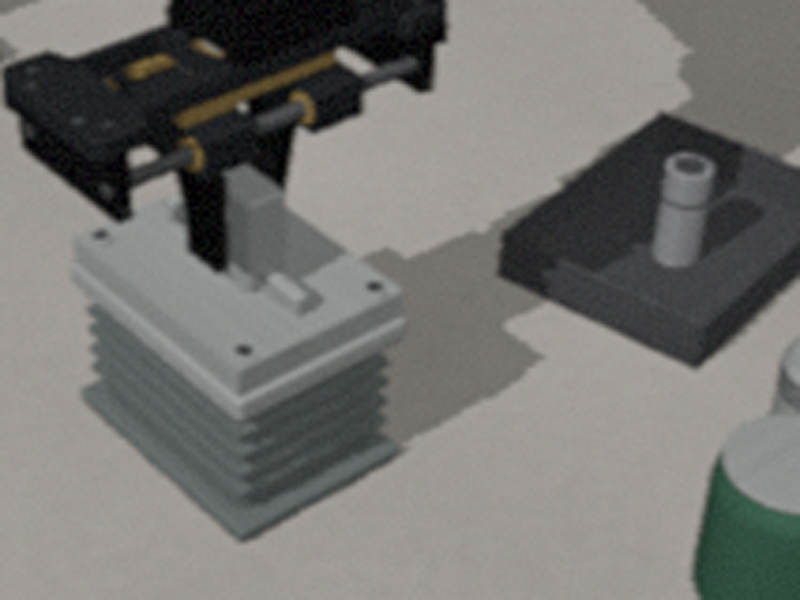

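The cover sits flush on the case (crop 240,300) with no gap, and the socket stands in the tray (685,210). Handing in while still pressing with about 20 N.

```bash
python3 -c "
from bench import order
print(order.close_job())"
```

```text
the job is handed in; nothing more can be done
None
```

I handed the job in at about 19 s with the cover pressed flush on the case at about 20 N and still gripped, the socket standing released in the tray, and the spanner, can and piston never touched; no verdict came back.

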